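Sort the paste syringes by plunger and set the empty one up for filling

ROBOT

A 6-joint arm with a two-finger parallel gripper is mounted at the origin on the work surface. World frame = base frame: x ahead of the robot, y to its left, z up, the work surface at z = 0. Lengths are in m, angles in degrees, forces in N, time in s.
With the tool pointing down it reaches from about 0.4 to 0.825 m from the base axis. Payload 7 kg.
Tool frame: the origin (TCP) lies on the centre line of the jaws, within the pads' length; the fingertips stand 8 mm ahead of it and the grasp point (between the pads) lies 11 mm behind it; z points along the fingers, y is the line along which they close (so a half turn about z gives the same grasp; the last joint's range is limited). The gripper opens to 88 mm and grips with 3 to 60 N. Pads are 19 mm wide; open, the fingers measure 130 mm over their backs; the gripper's body (78 mm by 193 mm) begins 47 mm behind the grasp point.
Start: joints at [-57.004, 20.546, 0.682, 0, -70.136, -16.507], TCP at [0.192, -0.647, 0.235] pointing down, gripper open.
Joint ranges: [-176.03, 176.03], [-82.01, 121.73], [-58.28, 71.71], [-173.87, 95.51], [-174.79, -0.11], [-173.66, 173.66]. Speed limits (degrees/s): [136.94, 136.94, 172.46, 180, 180, 180].

INTERFACE

Orientations are given as [roll, pitch, yaw] about the fixed x, y, z axes, in that order (R = Rz(yaw) Ry(pitch) Rx(roll)).
In Python, from plant import ctrl, vision gives the robot as it stands. The module is installed in compiled form; this text tells all that it offers.
- The arm moves only by the tool move_arm, never from a script. Its argument "moves" is one flat list of numbers, 7 for each row, row after row: the finger opening in cm, from 0 to 8.76, then the shift along the tool's x, y, z in cm, then the turn, a rotation vector about the tool's x, y, z in rad. A call has 1 to 8 rows; each row shifts and turns the commanded pose from where the row before left it, along the tool's axes as they then stand; what a row does not reach is not made up. A row lasts 1/10 s, in which the tool goes at most 50 mm and 8.59 degrees, less where a joint would pass 70% of its speed; a pose out of reach is approached as far as the arm can. A call with a gripper value outside its range is refused whole. The fingers move at their own pace and stop on an object; the grip force is fixed at half the most. Time passes only in rows, so rows that do not move let the fingers close. It gives the time, the measured TCP pose, the force, the opening and the grip force at its end, in the units of the state.
- ctrl.get_obs(): the state, without advancing time (a new reading comes with each control period).
- vision.snapshot(name): name is "scene" or "top" or "wrist"; returns (picture, depth): 384x512x3 uint8, red, green, blue; 384x512 float32, m along the optical axis (not along the pixel's ray), 0 where there is no reading.
- vision.camera_model(name): a dict with "vertical_fov" (degrees; the focal length in pixels is half the picture's height over the tangent of half this angle, whatever the lens; pixels are square), "cx", "cy" (the principal point, pixels), "cam_to_world" (4x4, takes a point from camera to world coordinates). Camera axes: x right, y down, z forward; pixel columns grow to the right and rows downward; lengths in m; the calibration is good to about 2 mm. The wrist camera is an equidistant fisheye: a pixel r from the principal point sees the ray r / f radians off the axis. A picture is of the moment at which its call begins: read the wrist's pose just before it. camera_model takes no time and is no camera call; for the wrist camera it gives the pose at the moment of the call.
- ctrl.close_job(): hands the job in; it is judged then, once.
The state is a dict: "clock": time; "joint_pos": joint angles; "qvel": joint speeds; "tau": joint torques, N m; "tool_pos": TCP position; "orientation": TCP orientation; "force": force on the tool from outside, world axes, zero at the start; "moment": the same for the moment, N m; "opening": finger opening in m; "gripper_force": force on a finger pad.
Only numpy, scipy, OpenCV 4.12 (cv2) and the standard library are available. Lean on these libraries where they do the work, as an engineer would, in place of code of your own. Each camera call takes 0.05 s, during which the arm holds its last target. There are 200 camera calls.

TASK

Three paste syringes lie on the decorating bench: one is full (plunger drawn right out), one is empty (plunger pushed right in) and one is half used. Lay the empty one in the filling cradle, nozzle forward with its flange in the slot, let go of it, and then take it by the plunger and draw that fully out, ready for filling; lay the full one flat inside the shallow tray with its plunger still out. Leave the half-used syringe and the other things where they are.

Things in the scene. Friction and masses are not known exactly. Their poses are not given: they have to be found in the camera images.
- syringe_a_centre (a point): One of three identical paste syringes lying flat on the bench (0.2 kg), told apart only by plunger position. This point: centre of its white barrel (40 mm diameter, 82 mm long), 20 mm above what it lies on; x along the axis to the nozzle, z up. At the rear, x = -41 to -47 mm, a flange 68 mm wide, 40 mm tall, flat underneath so it cannot roll.
- syringe_a_nozzle (a point): Tip of the nozzle (14 mm diameter, 12 mm long) of syringe_a, on the axis 53 mm ahead of the barrel's centre.
- plunger_a_thumb (a point): Centre of the grey thumb plate (36 mm diameter, 5 mm thick) at the rear end of syringe_a's plunger; same axes as the syringe. Ahead of the plate is a round grey rod 22 mm in diameter, bare for 45 mm up to the flange when fully in, 93 mm when fully out. A grip across the rod just ahead of the plate can draw it.
- plunger_a (a joint): How far syringe_a's plunger is drawn out: 0 m fully in (syringe 150 mm long), 0.048 m at the stop, fully out (198 mm long). It slides stiffly (4 N) and stays where left; on the bare bench the whole syringe would be dragged along, so draw it in the cradle.
- syringe_b_centre (a point): Centre of the barrel of another syringe, same shape and axes as syringe_a.
- syringe_b_nozzle (a point): Tip of the nozzle (14 mm diameter, 12 mm long) of syringe_b, on the axis 53 mm ahead of the barrel's centre.
- plunger_b_thumb (a point): Centre of the thumb plate of syringe_b's plunger, as for syringe_a.
- plunger_b (a joint): How far syringe_b's plunger is drawn out: 0 m fully in (syringe 150 mm long), 0.048 m at the stop, fully out (198 mm long). Slides as for syringe_a.
- syringe_c_centre (a point): Centre of the barrel of another syringe, same shape and axes as syringe_a.
- syringe_c_nozzle (a point): Tip of the nozzle (14 mm diameter, 12 mm long) of syringe_c, on the axis 53 mm ahead of the barrel's centre.
- plunger_c_thumb (a point): Centre of the thumb plate of syringe_c's plunger, as for syringe_a.
- plunger_c (a joint): How far syringe_c's plunger is drawn out: 0 m fully in (syringe 150 mm long), 0.048 m at the stop, fully out (198 mm long). Slides as for syringe_a.
- cradle_seat (a point): Filling cradle fixed to the bench: wooden base 110 x 96 mm, 10 mm thick, two pairs of cheeks (34 mm tall, 10 mm thick, 50 mm between) centred 33 mm ahead of and 32 mm behind this point; fingers fit between the pairs. This point: where the barrel's centre lies when seated, 30 mm above the bench; x forward, where the nozzle must point, z up.
- cradle_slot (a point): Middle of the flange slot, 44 mm behind the seat at the same height, same axes: a gap 13.5 mm long, open above, between the rear cheeks and a yoke of two aluminium posts (40 mm tall, 6 mm thick, 32 mm between them for the rod). The flange is let down into it; the yoke holds the syringe back when its plunger is drawn.
- tray_floor (a point): Shallow plywood tray fixed to the bench: outside 272 x 152 mm, 32 mm tall, walls 6 mm. This point: centre of its inner floor, 6 mm above the bench; x along the long side, z up. The full syringe fits lying lengthwise, either way round, its barrel's centre about 46 mm off the tray's centre, towards its nozzle.
- paint_jar: Closed amber glass jar with a white lid, 64 mm across, 85 mm tall; bystander, leave alone. Origin at the centre of its underside.
- glue_bottle: White squeeze bottle with a yellow cap, 60 mm across, 150 mm tall; bystander, leave alone. Origin at the centre of its underside.
- paste_tub: Open white tub, 84 mm across, 60 mm tall; bystander, leave alone. Origin at the centre of its underside.
There are look-alikes about, which are no part of the job. Leave any green look-alike of the part that bears syringe_b_centre alone.

How it is judged (in metres and radians):
On the way, in this order (a step that is already met when the one before it is completed fails the run):
1. the empty syringe is seated in the cradle, nozzle forward, let go of, its plunger still in (x of syringe_a_centre in the frame of cradle_seat between -0.009 and 0.009 m and y of syringe_a_centre in the frame of cradle_seat between -0.009 and 0.009 m and z of syringe_a_centre in the frame of cradle_seat between -0.005 and 0.006 m and x of syringe_a_nozzle in the frame of cradle_seat above 0.04 m and angle between the x axis of syringe_a_centre and the x axis of cradle_seat, either way round below 0.12 rad and value of joint plunger_a below 0.012 m and contact force between the fingers and syringe_a below 0.3 N), for 0.2 s.
2. its plunger is then drawn fully out, the syringe staying seated (x of syringe_a_centre in the frame of cradle_seat between -0.009 and 0.009 m and y of syringe_a_centre in the frame of cradle_seat between -0.009 and 0.009 m and z of syringe_a_centre in the frame of cradle_seat between -0.005 and 0.006 m and x of syringe_a_nozzle in the frame of cradle_seat above 0.04 m and angle between the x axis of syringe_a_centre and the x axis of cradle_seat, either way round below 0.12 rad and value of joint plunger_a above 0.043 m), for 0.2 s.
At the end, for the whole second after the job is handed in: Empty syringe seated in the cradle, nozzle forward (9 mm, 0.12 rad), plunger out 43 mm or more; full one flat with both ends inside the tray, plunger out 40 mm or more; half-used one within 30 mm of its start, plunger between 12 and 36 mm; all at rest (all of step 2 and x of syringe_b_centre in the frame of tray_floor between -0.132 and 0.132 m and y of syringe_b_centre in the frame of tray_floor between -0.072 and 0.072 m and z of syringe_b_centre in the frame of tray_floor between 0 and 0.034 m and x of syringe_b_nozzle in the frame of tray_floor between -0.132 and 0.132 m and y of syringe_b_nozzle in the frame of tray_floor between -0.072 and 0.072 m and z of syringe_b_nozzle in the frame of tray_floor between 0 and 0.034 m and x of plunger_b_thumb in the frame of tray_floor between -0.132 and 0.132 m and y of plunger_b_thumb in the frame of tray_floor between -0.072 and 0.072 m and z of plunger_b_thumb in the frame of tray_floor between 0 and 0.034 m and value of joint plunger_b above 0.04 m and distance of syringe_c_centre from where it was at the start of the episode below 0.03 m and value of joint plunger_c between 0.012 and 0.036 m and linear speed of each of syringe_a, syringe_b, syringe_c below 0.02 m/s); the robot touches nothing.
It fails at once if the paint jar is shifted by more than 40 mm or tipped over (distance of paint_jar from where it was at the start of the episode above 0.04 m or angle between paint_jar's own z axis and vertical above 0.5 rad).
It fails at once if the glue bottle is shifted by more than 40 mm or tipped over (distance of glue_bottle from where it was at the start of the episode above 0.04 m or angle between glue_bottle's own z axis and vertical above 0.5 rad).
It fails at once if the paste tub is shifted by more than 40 mm or tipped over (distance of paste_tub from where it was at the start of the episode above 0.04 m or angle between paste_tub's own z axis and vertical above 0.5 rad).
It also fails if it takes over 61 s, if anything falls off the work surface, if the arm or the gripper's body presses on something with over 40 N, if the wrist force passes 120 N, or if a joint passes its speed limit or range.

## Working session

There is one attempt and no reset: what is moved stays moved. The work goes in short steps, Python scripts to look and compute and a tool call to move; the robot and the scene stay as the last step left them, time stands still between calls to the robot, and variables do not carry over. Pictures are saved under pics/ and viewed, at most 10 in all, crops included, and the job is handed in when it is done.

Besides the shell and the picture viewer there is one more tool, called after ">>>" by a JSON object that holds its "fn" and its "kwargs", one argument or row to a line. move_arm: Moves the arm, as the interface text tells. Its arguments: {"type":"object","properties":{"moves":{"type":"array"}},"required":["moves"]}

```bash
mkdir -p pics; cat > h.py <<'E'
import numpy as np,cv2
from plant import ctrl,vision
def cam(n):
    m=vision.camera_model(n); T=np.array(m["cam_to_world"]); f=192/np.tan(np.radians(m["vertical_fov"])/2)
    return m,T,f
def grab(n,save=None):
    m,T,f=cam(n); p,d=vision.snapshot(n)
    if save: cv2.imwrite(save,p[:,:,::-1])
    return p,d,(m,T,f)
def cloud(d,c):
    m,T,f=c; v,u=np.mgrid[:384,:512]
    P=np.stack([(u-m["cx"])/f*d,(v-m["cy"])/f*d,d,np.ones_like(d)],-1)
    return (P@T.T)[...,:3]
E
python3 - <<'E'
from h import *
for n in("top","scene"):
    p,d,c=grab(n); cv2.imwrite(f"pics/{n}.png",cv2.resize(p[:,:,::-1],None,fx=1.5,fy=1.5)); np.savez(n,p=p,d=d,P=cloud(d,c)); print(c[1].round(3),c[2],(d>0).mean())
print(ctrl.get_obs())
E
```

```text
[[ 1.00e-03 -9.97e-01  7.60e-02  4.34e-01]
 [-9.99e-01  2.00e-03  3.90e-02 -2.00e-02]
 [-3.90e-02 -7.60e-02 -9.96e-01  1.04e+00]
 [ 0.00e+00  0.00e+00  0.00e+00  1.00e+00]] 384.5227484885876 0.9962209065755209
[[ 5.510e-01  4.360e-01 -7.110e-01  1.362e+00]
 [ 8.340e-01 -2.870e-01  4.710e-01 -5.600e-01]
 [ 1.000e-03 -8.530e-01 -5.220e-01  6.900e-01]
 [ 0.000e+00  0.000e+00  0.000e+00  1.000e+00]] 373.95673420041095 0.9762725830078125
{'clock': 0.1, 'joint_pos': array([-5.70035553e+01,  2.05850595e+01,  6.37792760e-01, -1.70148062e-02,
       -7.01378348e+01, -1.65040007e+01]), 'qvel': array([-0.02820011, -0.10369688,  0.14198219,  0.04224156, -0.00695063,
       -0.02980366]), 'tau': array([-2.48663673e-03, -5.84164381e+01,  2.93748665e+01,  7.01536149e+00,
        1.01639368e-02, -7.06188030e-05]), 'tool_pos': array([ 0.19142899, -0.64681856,  0.23373495]), 'orientation': array([ 1.79913860e+02, -8.84097005e-03, -1.63513342e+02]), 'force': array([-0.77634043, -0.75487073, -0.62979597]), 'moment': array([ 0.04808513,  0.01059732, -0.02856509]), 'gripper_force': 0.0, 'opening': 0.08769542255857592}
```

View pics/top.png

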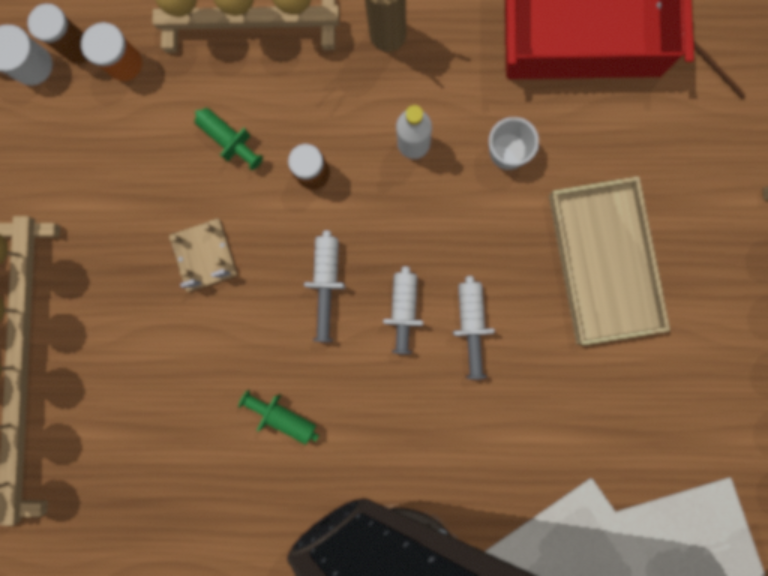

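View pics/scene.png

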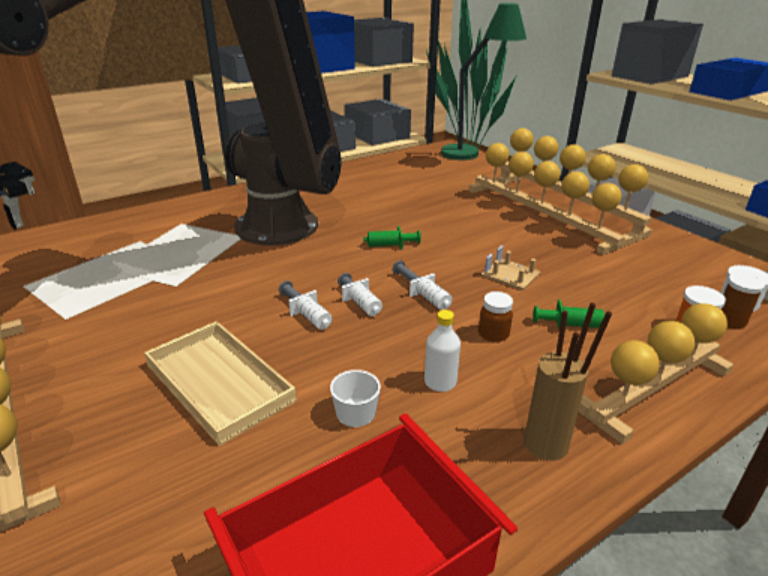

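The top view shows three grey and white syringes: left (325,285), middle (404,312) and right (474,328). Their lengths are about 110, 87 and 103 px, so left is full (B), middle is empty (A) and right is half used (C). The two green ones, at (228,138) and (280,418), are look-alikes. The cradle is at (203,255) with its aluminium yoke at the bottom, so forward is up the image. The tray is at (610,262). Next I measure and confirm in an enlarged crop.

```bash
cat > meas.py <<'E'
from h import *
def syr(P,p,d):
    """list of syringes: from low-saturation pixels standing over the bench"""
    hsv=cv2.cvtColor(p,cv2.COLOR_RGB2HSV); X,Y,Z=P[...,0],P[...,1],P[...,2]
    m=((hsv[...,1]<70)&(Z>0.008)&(Z<0.06)&(X>.3)&(X<.75)&(abs(Y)<.3)&(d>0)).astype(np.uint8)
    n,l,st,ce=cv2.connectedComponentsWithStats(m)
    for i in range(1,n):
        if st[i,4]<150: continue
        q=P[l==i]; val=hsv[...,2][l==i]
        c=q[:,:2].mean(0); w,v=np.linalg.eigh(np.cov(q[:,:2].T)); a=v[:,1]*np.sign(v[0,1])
        s=(q[:,:2]-c)@a; t=(q[:,:2]-c)@np.array([-a[1],a[0]])
        fl=np.median(s[abs(t)>.026]) if (abs(t)>.026).any() else np.nan
        print("px",ce[i].round(),"n",st[i,4],"yaw",np.degrees(np.arctan2(a[1],a[0])).round(1),"s",s.min().round(4),s.max().round(4),"len",np.ptp(s).round(4),"flange s",round(fl,4),"t",t.min().round(4),t.max().round(4),"zmax",q[:,2].max().round(4),
          "centre by flange",(c+a*(fl+.044)).round(4),"by nozzle",(c+a*(s.max()-.053)).round(4),"thumb end",(c+a*s.min()).round(4))
if __name__=="__main__":
    for n in("top","scene"):
        z=np.load(n+".npz"); print(n); syr(z["P"],z["p"],z["d"])
    z=np.load("top.npz"); P=z["P"]; p=z["p"]
    print("bench z",np.median(P[200:260,230:300,2]))
    for nm,(u0,v0,u1,v1) in dict(cradle=(105,140,165,200),tray=(362,112,452,236)).items():
        Q=P[v0:v1,u0:u1]; m=(Q[...,2]>(.006 if nm=="cradle" else .024))&(Q[...,2]<.055)
        m=m.astype(np.uint8); k,l,st,_=cv2.connectedComponentsWithStats(m)
        print(nm,st[1:,4]); 
        q=Q[m>0]; r=cv2.minAreaRect((q[:,:2]*1000).astype(np.float32)); print(r,q[:,2].max())
        if nm=="cradle":
            hi=(Q[...,2]>.03).astype(np.uint8); k,l,st,_=cv2.connectedComponentsWithStats(hi)
            for i in range(1,k):
                print("post",st[i,4],Q[l==i].mean(0).round(4),Q[l==i][:,2].max().round(4))
    cv2.imwrite("pics/crop.png",cv2.resize(p[130:270,100:345,::-1],None,fx=3.2,fy=3.2,interpolation=cv2.INTER_CUBIC))
E
python3 meas.py
```

```text
top
px [341. 105.] n 154 yaw -82.0 s -0.0369 0.0409 len 0.0778 flange s nan t -0.0163 0.0241 zmax 0.0599 centre by flange [nan nan] by nozzle [ 0.7254 -0.1871] thumb end [ 0.7219 -0.1625]
px [216. 187.] n 859 yaw -1.9 s -0.1056 0.0893 len 0.1949 flange s -0.0071 t -0.0323 0.0343 zmax 0.0436 centre by flange [0.5493 0.1276] by nozzle [0.5487 0.1276] thumb end [0.4069 0.1323]
px [269. 205.] n 716 yaw -2.7 s -0.0788 0.0719 len 0.1508 flange s -0.0242 t -0.0331 0.0317 zmax 0.0448 centre by flange [ 0.485  -0.0108] by nozzle [ 0.4841 -0.0107] thumb end [ 0.3865 -0.0061]
px [315. 215.] n 828 yaw 3.8 s -0.0948 0.0821 len 0.1769 flange s -0.0146 t -0.0328 0.0329 zmax 0.045 centre by flange [ 0.4676 -0.1271] by nozzle [ 0.4673 -0.1271] thumb end [ 0.3437 -0.1353]
scene
px [283. 191.] n 448 yaw -2.0 s -0.1158 0.0811 len 0.1969 flange s -0.0151 t -0.0278 0.0418 zmax 0.0403 centre by flange [0.5542 0.1207] by nozzle [0.5534 0.1207] thumb end [0.4096 0.1257]
px [240. 196.] n 405 yaw -2.7 s -0.0866 0.0672 len 0.1538 flange s -0.0295 t -0.0283 0.0391 zmax 0.0406 centre by flange [ 0.4892 -0.0175] b
[... 876 characters left out ...]
3  1.0403] 1.0403
post 27 [0.5884 0.3968 0.0403] 0.0473
post 1 [ 0.4338 -0.0203  1.0403] 1.0403
post 1 [ 0.4338 -0.0203  1.0403] 1.0403
post 1 [ 0.4338 -0.0203  1.0403] 1.0403
post 24 [0.5421 0.3039 0.0826] 1.0403
post 1 [ 0.4338 -0.0203  1.0403] 1.0403
post 1 [ 0.4338 -0.0203  1.0403] 1.0403
post 24 [0.5272 0.3765 0.0411] 0.0476
post 1 [ 0.4338 -0.0203  1.0403] 1.0403
post 36 [0.523  0.3043 0.0726] 1.0403
post 36 [0.5079 0.3663 0.0449] 0.0523
post 1 [ 0.4338 -0.0203  1.0403] 1.0403
post 1 [ 0.4338 -0.0203  1.0403] 1.0403
post 1 [ 0.4338 -0.0203  1.0403] 1.0403
tray [914]
((548.655029296875, -368.69281005859375), (272.34222412109375, 154.6867218017578), 9.475238800048828) 0.03721468439798237
```

View pics/crop.png

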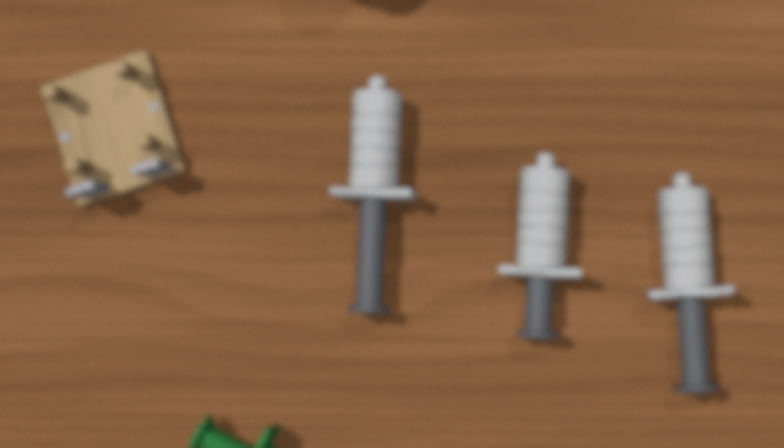

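The crop confirms it. The three syringes in crop pixels:
- Left, (373,195): longest bare rod, about 195 mm overall, so full = B.
- Middle, (541,245): shortest rod, about 151 mm, so empty = A.
- Right, (687,285): about 177 mm, so half used = C.

The cradle's bright yoke posts are at (88,187) and (150,167), at its lower (rear) edge.

```bash
cat > go.py <<'E'
import sys
from h import *
def delta(x,y,z,yaw):
    """shift (cm) in tool axes after turning, and turn about tool z (rad), for a pointing-down TCP target"""
    o=ctrl.get_obs(); r=o["orientation"]; w=(yaw-r[2]+90)%180-90
    a=np.radians(r[2]+w); d=np.array([x,y,z])-o["tool_pos"]; 
    print("t",round(o["clock"],2),"pos",o["tool_pos"].round(4),"rpy",r.round(2),"j",o["joint_pos"].round(0),"open",round(o["opening"],4),"F",o["force"].round(1))
    print("turn rad %.3f then shift cm x %.2f y %.2f z %.2f"%(-np.radians(w),*(100*np.array([d[0]*np.cos(a)+d[1]*np.sin(a),d[0]*np.sin(a)-d[1]*np.cos(a),-d[2]]))))
if __name__=="__main__": delta(*map(float,sys.argv[1:5]))
E
python3 - <<'E'
from h import *
from scipy.ndimage import label
z=np.load("top.npz"); P=z["P"][140:205,105:170]; Z=P[...,2]
b=P[(Z>.006)&(Z<.014)][:,:2]; r=cv2.minAreaRect((b*1000).astype(np.float32)); print("base",r)
l,n=label((Z>.028)&(Z<.06))
for i in range(1,n+1):
    q=P[l==i]
    if len(q)>5: print(len(q),np.median(q,0).round(4),q[:,2].max().round(4),q.min(0).round(3),q.max(0).round(3))
E
python3 go.py .485 -.011 .235 -2.7
```

```text
base ((566.3692016601562, 346.39141845703125), (110.56781005859375, 117.97402954101562), 18.200212478637695)
25 [0.6079 0.3386 0.0414] 0.0475 [0.603 0.333 0.03 ] [0.613 0.345 0.047]
28 [0.5885 0.3957 0.0421] 0.0473 [0.583 0.391 0.03 ] [0.594 0.403 0.047]
25 [0.547  0.3177 0.0422] 0.0473 [0.542 0.312 0.029] [0.553 0.325 0.047]
25 [0.5276 0.3759 0.042 ] 0.0476 [0.523 0.372 0.028] [0.534 0.383 0.048]
36 [0.5253 0.3125 0.048 ] 0.0532 [0.52  0.303 0.029] [0.533 0.327 0.053]
38 [0.5081 0.3653 0.0472] 0.0523 [0.502 0.356 0.029] [0.514 0.38  0.052]
t 0.1 pos [ 0.1914 -0.6468  0.2337] rpy [ 1.7991e+02 -1.0000e-02 -1.6351e+02] j [-57.  21.   1.  -0. -70. -17.] open 0.0877 F [-0.8 -0.8 -0.6]
turn rad 0.335 then shift cm x -26.33 y 64.89 z -0.13
```

>>> {"fn": "move_arm", "kwargs": {
  "moves": [8.7,0,0,0,0,0,0.112,8.7,0,0,0,0,0,0.112,8.7,0,0,0,0,0,0.111,8.7,-1.75,4.3,0,0,0,0,8.7,-1.75,4.3,0,0,0,0,8.7,-1.75,4.3,0,0,0,0,8.7,-1.75,4.3,0,0,0,0,8.7,-1.75,4.3,0,0,0,0]
}}

```text
clock: 0.9
tool_pos: [0.2893, -0.4348, 0.2342]
orientation: [180.0, -0.0, 177.3]
force: [0.6, -0.1, 1.1]
opening: 0.0868
gripper_force: 0.0
```

>>> {"fn": "move_arm", "kwargs": {
  "moves": [8.7,-1.75,4.3,0,0,0,0,8.7,-1.75,4.3,0,0,0,0,8.7,-1.75,4.3,0,0,0,0,8.7,-1.75,4.3,0,0,0,0,8.7,-1.75,4.3,0,0,0,0,8.7,-1.75,4.3,0,0,0,0,8.7,-1.75,4.3,0,0,0,0,8.7,-1.75,4.3,0,0,0,0]
}}

```text
clock: 1.7
tool_pos: [0.4454, -0.0976, 0.2347]
orientation: [180.0, 0.0, 177.3]
force: [0.1, -0.7, 1.2]
opening: 0.0871
gripper_force: 0.0
```

```bash
python3 go.py .485 -.011 .10 -2.7
```

```text
t 1.7 pos [ 0.4454 -0.0976  0.2347] rpy [1.7999e+02 2.0000e-02 1.7731e+02] j [  13.   -1.  -26.   -0.  -65. -105.] open 0.0871 F [ 0.1 -0.7  1.2]
turn rad 0.000 then shift cm x -3.55 y 8.84 z 13.47
```

>>> {"fn": "move_arm", "kwargs": {
  "moves": [8.7,-1.2,3,3.4,0,0,0,8.7,-1.2,3,3.4,0,0,0,8.7,-1.15,2.84,3.4,0,0,0,8.7,0,0,3.3,0,0,0,8.7,0,0,0,0,0,0]
}}

```text
clock: 2.2
tool_pos: [0.4817, -0.0131, 0.0955]
orientation: [-179.8, -0.5, 177.3]
force: [-1.5, -0.5, 1.1]
opening: 0.087
gripper_force: 0.0
```

```bash
python3 - <<'E'
from h import *
p,d,c=grab("wrist"); m,T,f=c; print(m["cx"],m["cy"],f,T.round(3)); np.savez("w1",p=p,d=d)
cv2.imwrite("pics/w1.png",p[:,:,::-1])
E
python3 go.py .485 -.011 .014 -2.7
```

```text
253.58756134923192 193.56046642762382 297.3186396354542 [[ 0.048  0.969  0.243  0.416]
 [ 0.999 -0.046 -0.015 -0.009]
 [-0.003  0.243 -0.97   0.245]
 [ 0.     0.     0.     1.   ]]
t 2.25 pos [ 0.4832 -0.0133  0.098 ] rpy [-179.88   -0.28  177.33] j [  22.   11.  -33.   -0.  -46. -114.] open 0.0872 F [ 0.6 -0.3  1.6]
turn rad 0.001 then shift cm x -0.17 y 0.24 z 8.40
```

View pics/w1.png

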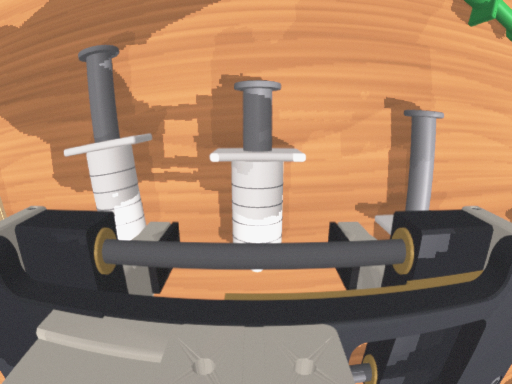

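The wrist view shows the empty syringe between the open fingers: flange at (257,155), thumb plate at (257,86), barrel centred near column 257. The full one is at right and the half-used one at left. I check the position from this view before descending.

```bash
cat >> h.py <<'E'
def wcloud(d,c):
    m,T,f=c; v,u=np.mgrid[:384,:512]; a=u-m["cx"]; b=v-m["cy"]; r=np.hypot(a,b)+1e-9; th=r/f
    P=np.stack([np.tan(th)*a/r*d,np.tan(th)*b/r*d,d,np.ones_like(d)],-1)
    return (P@T.T)[...,:3]
E
python3 - <<'E'
from h import *
z=np.load("w1.npz"); p,d=z["p"],z["d"]; P=wcloud(d,cam("wrist"))
print("bench",np.median(P[100:140,170:200].reshape(-1,3),0).round(4))
Q=P[70:235,205:310].reshape(-1,3); s=Q[(Q[:,2]>.012)&(Q[:,2]<.06)]
fl=s[(abs(s[:,1]+.011)>.024)]; print("flange",len(fl),np.median(fl,0).round(4),fl.min(0).round(4),fl.max(0).round(4))
b=s[(s[:,0]>.46)&(s[:,0]<.50)]; print("barrel",len(b),b.min(0).round(4),b.max(0).round(4))
r=s[(s[:,0]<.435)]; print("rod",r.min(0).round(4),r.max(0).round(4))
E
python3 go.py .485 -.011 .014 -2.7
```

```text
bench [ 0.4132 -0.0672  0.0012]
flange 270 [0.4424 0.0158 0.0405] [ 0.439  -0.0416  0.0132] [0.4468 0.025  0.0427]
barrel 2610 [ 0.46   -0.0311  0.0208] [0.5    0.0098 0.0432]
rod [ 0.3889 -0.0233  0.0125] [0.435  0.0122 0.0408]
t 2.25 pos [ 0.4832 -0.0133  0.098 ] rpy [-179.88   -0.28  177.33] j [  22.   11.  -33.   -0.  -46. -114.] open 0.0872 F [ 0.6 -0.3  1.6]
turn rad 0.001 then shift cm x -0.17 y 0.24 z 8.40
```

>>> {"fn": "move_arm", "kwargs": {
  "moves": [8.7,-0.1,0.1,3.0,0,0,0,8.7,0,0.05,3.0,0,0,0,8.7,0,0,2.0,0,0,0,8.7,0,0,0.6,0,0,0,8.7,0,0,0,0,0,0,8.7,0,0,0,0,0,0]
}}

```text
clock: 2.85
tool_pos: [0.487, -0.0114, 0.0152]
orientation: [180.0, 0.1, 177.3]
force: [0.1, 0.7, -0.2]
opening: 0.0873
gripper_force: 0.0
```

```bash
python3 go.py .486 -.0107 .014 -2.7
```

```text
t 2.85 pos [ 0.487  -0.0114  0.0152] rpy [1.7996e+02 1.3000e-01 1.7729e+02] j [  22.   18.  -38.    0.  -34. -115.] open 0.0873 F [ 0.1  0.7 -0.2]
turn rad -0.000 then shift cm x 0.11 y 0.07 z 0.12
```

>>> {"fn": "move_arm", "kwargs": {
  "moves": [3.0,0,0,0.1,0,0,0,3.0,0,0,0,0,0,0,3.0,0,0,0,0,0,0,3.0,0,0,0,0,0,0,3.0,0,0,0,0,0,0,3.0,0,0,0,0,0,0,3.0,0,0,0,0,0,0,3.0,0,0,0,0,0,0]
}}

```text
clock: 3.65
tool_pos: [0.4859, -0.0114, 0.0125]
orientation: [180.0, -0.0, 177.3]
force: [-1.1, 0.7, -0.4]
opening: 0.0392
gripper_force: 30.0
```

>>> {"fn": "move_arm", "kwargs": {
  "moves": [3.0,0,0,-1,0,0,0,3.0,0,0,-2,0,0,0,3.0,0,0,-3,0,0,0,3.0,0,0,-3,0,0,0,3.0,0,0,-2,0,0,0,3.0,0,0,0,0,0,0,3.0,0,0,0,0,0,0]
}}

```text
clock: 4.35
tool_pos: [0.4857, -0.0115, 0.123]
orientation: [180.0, 0.0, 177.3]
force: [-0.6, 0.1, -2.3]
opening: 0.0394
gripper_force: 30.0
```

```bash
python3 go.py .5673 .3568 .12 18.5; cat > wa.py <<'E'
from h import *
import sys
def held():
    p,d,c=grab("wrist"); o=ctrl.get_obs(); P=wcloud(d,c); np.savez("w_"+sys.argv[1],p=p,d=d,P=P)
    a=np.radians(o["orientation"][2]); t=o["tool_pos"]; L=np.stack([(P[...,0]-t[0])*np.cos(a)+(P[...,1]-t[1])*np.sin(a),(P[...,0]-t[0])*np.sin(a)-(P[...,1]-t[1])*np.cos(a),-(P[...,2]-t[2])],-1)
    return p,L,P,o
if __name__=="__main__":
    p,L,P,o=held(); s=L[60:235,200:315].reshape(-1,3); s=s[abs(s[:,2])<.05]
    f=s[(abs(s[:,1])>.025)&(s[:,0]>.02)&(s[:,0]<.07)]; print("flange tool xyz",len(f),np.median(f,0).round(4),f.min(0).round(4),f.max(0).round(4))
    r=s[(s[:,0]>.06)]; print("rod",r.min(0).round(4),r.max(0).round(4))
    b=s[(s[:,0]<.035)&(s[:,0]>.02)]; print("barrel",b.min(0).round(4),b.max(0).round(4))
E
python3 wa.py a
```

```text
t 4.35 pos [ 0.4857 -0.0115  0.123 ] rpy [1.7996e+02 4.0000e-02 1.7728e+02] j [  22.    9.  -31.   -0.  -50. -115.] open 0.0394 F [-0.6  0.1 -2.3]
turn rad -0.370 then shift cm x -19.43 y 32.33 z 0.30
flange tool xyz 185 [ 0.0466  0.0266 -0.0093] [ 0.0416 -0.028  -0.0279] [0.0471 0.0337 0.012 ]
rod [ 0.06   -0.0159 -0.0199] [0.0945 0.0189 0.004 ]
barrel [ 0.02   -0.0191 -0.0287] [ 0.035   0.0212 -0.0064]
```

>>> {"fn": "move_arm", "kwargs": {
  "moves": [3.0,0,0,0,0,0,-0.123,3.0,0,0,0,0,0,-0.123,3.0,0,0,0,0,0,-0.124,3.0,-2.4,4,0,0,0,0,3.0,-2.4,4,0,0,0,0,3.0,-2.4,4,0,0,0,0,3.0,-2.4,4,0,0,0,0,3.0,-2.4,4,0,0,0,0]
}}

```text
clock: 5.2
tool_pos: [0.5356, 0.2175, 0.121]
orientation: [-179.9, -0.2, -161.5]
force: [0.4, 0.0, -1.4]
opening: 0.0395
gripper_force: 30.0
```

>>> {"fn": "move_arm", "kwargs": {
  "moves": [3.0,-2.4,4,0,0,0,0,3.0,-2.4,4,0,0,0,0,3.0,-2.4,4,0,0,0,0,3.0,-0.2,0.3,0,0,0,0,3.0,0,0,0,0,0,0,3.0,0,0,0,0,0,0]
}}

```text
clock: 5.8
tool_pos: [0.5665, 0.3552, 0.121]
orientation: [-179.9, -0.2, -161.5]
force: [-0.6, -0.5, -2.8]
opening: 0.0393
gripper_force: 30.0
```

```bash
python3 wa.py b; python3 go.py .5673 .3568 .075 18.5;  python3 - <<'E'
from h import *
p,d,c=grab("top"); P=cloud(d,c); np.savez("top2",p=p,d=d,P=P)
z=np.load("w_b.npz"); cv2.imwrite("pics/wb.png",z["p"][:,:,::-1])
E
```

```text
flange tool xyz 186 [ 0.047   0.0266 -0.0081] [ 0.0418 -0.0279 -0.0265] [0.0475 0.0336 0.0131]
rod [ 0.06   -0.0158 -0.019 ] [0.0945 0.0188 0.0048]
barrel [ 0.02   -0.0191 -0.0273] [ 0.035   0.0211 -0.0055]
t 5.85 pos [0.5668 0.355  0.1215] rpy [-1.7994e+02 -1.2000e-01 -1.6155e+02] j [  49.   25.   -8.   -0.  -57. -120.] open 0.0393 F [ 0.7 -0.1 -1.8]
turn rad -0.001 then shift cm x -0.11 y 0.16 z 4.65
```

View pics/wb.png

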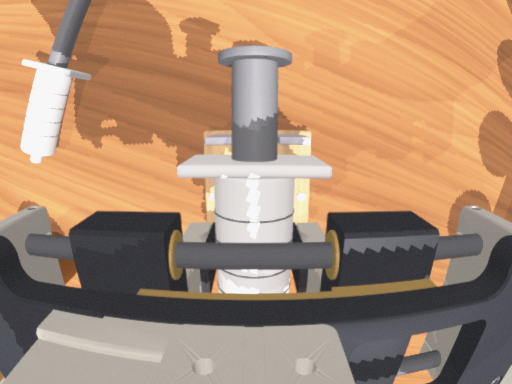

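The wrist view shows the syringe held over the cradle: yoke posts at (217,139) and (296,139), base edges at columns 205 and 311, flange at (255,167). I measure the yoke posts in tool axes.

```bash
python3 - <<'E'
from h import *
from scipy.ndimage import label
o=ctrl.get_obs(); P=np.load("w_b.npz")["P"]; t=o["tool_pos"]; a=np.radians(o["orientation"][2])
def tl(P): return np.stack([(P[...,0]-t[0])*np.cos(a)+(P[...,1]-t[1])*np.sin(a),(P[...,0]-t[0])*np.sin(a)-(P[...,1]-t[1])*np.cos(a),P[...,2]],-1)
L=tl(P)
for lo,hi in((.035,.062),(.005,.018)):
  m=(L[...,2]>lo)&(L[...,2]<hi)&(abs(L[...,1])<.08)&(abs(L[...,0])<.09); l,n=label(m)
  for i in range(1,n+1):
    q=L[l==i]; v,u=np.where(l==i)
    if len(q)>15: print((lo,hi),"px",u.mean().round(),v.mean().round(),len(q),"min",q.min(0).round(4),"max",q.max(0).round(4),"med",np.median(q,0).round(4))
# top view: cradle from first picture, held syringe now, in tool axes
print("seat in tool axes (top cam)",tl(np.array([.5673,.3568,.03])).round(4))
P2=np.load("top2.npz")["P"]; p=np.load("top2.npz")["p"]; L2=tl(P2); m=(L2[...,0]>.03)&(L2[...,0]<.1)&(abs(L2[...,1])<.045)&(L2[...,2]>.1)&(L2[...,2]<.165)
q=L2[m]; print("held seen from top",len(q),q.min(0).round(4),q.max(0).round(4)); f=q[abs(q[:,1])>.024]; print("flange", len(f),np.median(f,0) if len(f) else 0)
E
```

```text
(0.035, 0.062) px 218.0 140.0 230 min [ 0.048  -0.0358  0.0392] max [ 0.0538 -0.0166  0.0509] med [ 0.0511 -0.0262  0.0488]
(0.035, 0.062) px 294.0 140.0 291 min [0.0479 0.0199 0.0352] max [0.0541 0.0434 0.0507] med [0.0511 0.0309 0.0488]
(0.005, 0.018) px 216.0 143.0 409 min [ 0.0358 -0.0444  0.0055] max [ 0.0573 -0.0193  0.0121] med [ 0.0423 -0.0325  0.0089]
(0.005, 0.018) px 295.0 132.0 164 min [0.0503 0.0218 0.0061] max [0.0572 0.0521 0.0158] med [0.0553 0.0362 0.0086]
(0.005, 0.018) px 294.0 149.0 322 min [0.0358 0.0214 0.0069] max [0.0455 0.0513 0.0105] med [0.0403 0.0366 0.0089]
(0.005, 0.018) px 210.0 199.0 355 min [-0.0282 -0.0439  0.0062] max [ 0.0144 -0.0359  0.0113] med [-0.0056 -0.0397  0.0089]
(0.005, 0.018) px 301.0 200.0 639 min [-0.0298  0.0374  0.0063] max [0.0146 0.0515 0.0115] med [-0.0063  0.0444  0.0089]
seat in tool axes (top cam) [-0.0008  0.0017  0.03  ]
held seen from top 461 [ 0.03   -0.0343  0.1095] [0.0999 0.0341 0.1516]
flange 54 [ 0.0474446  -0.02566439  0.14023331]
```

>>> {"fn": "move_arm", "kwargs": {
  "moves": [3.0,-0.15,0.1,1,0,0,0,3.0,-0.15,0.1,2,0,0,0,3.0,0,0,1.6,0,0,0,3.0,0,0,0,0,0,0,3.0,0,0,0,0,0,0,3.0,0,0,0,0,0,0]
}}

```text
clock: 6.5
tool_pos: [0.5702, 0.3594, 0.0776]
orientation: [180.0, 0.1, -161.5]
force: [-0.2, 0.6, -2.4]
opening: 0.0396
gripper_force: 30.0
```

```bash
cat > rel.py <<'E'
from wa import *
from scipy.ndimage import label
p,L,P,o=held(); cv2.imwrite("pics/"+sys.argv[1]+".png",p[:,:,::-1])
print(o["tool_pos"].round(4),o["orientation"].round(2))
Z=P[...,2]
for nm,m in dict(post=(Z>.035)&(Z<.055),base=(Z>.006)&(Z<.014),flange=(abs(L[...,1])>.023)&(abs(L[...,2])<.035)&(L[...,0]>.035)&(L[...,0]<.055),rod=(L[...,0]>.06)&(abs(L[...,2])<.03)).items():
    l,n=label(m&(abs(L[...,1])<.08)&(L[...,0]>.034)&(L[...,0]<.1))
    for i in range(1,n+1):
        q=L[l==i]
        if len(q)>40: print(nm,len(q),"min",q.min(0).round(4),"max",q.max(0).round(4),"med",np.median(q,0).round(4))
E
python3 rel.py c
```

```text
[0.5702 0.3595 0.0777] [ 1.7996e+02  9.0000e-02 -1.6151e+02]
post 420 min [ 0.0524 -0.0395  0.0265] max [ 0.0584 -0.0152  0.041 ] med [ 0.0555 -0.0263  0.029 ]
post 423 min [0.0523 0.0166 0.0262] max [0.0584 0.0404 0.0423] med [0.0554 0.0272 0.029 ]
base 237 min [ 0.0564 -0.0478  0.0638] max [ 0.0616 -0.016   0.0714] med [ 0.0596 -0.0329  0.069 ]
base 198 min [0.057  0.0181 0.0672] max [0.0616 0.0485 0.0712] med [0.0597 0.0349 0.0691]
base 492 min [ 0.0382 -0.0475  0.067 ] max [ 0.0514 -0.0161  0.0715] med [ 0.0448 -0.0318  0.0688]
base 486 min [0.0382 0.0176 0.0671] max [0.0506 0.0489 0.071 ] med [0.0447 0.0333 0.0687]
flange 108 min [ 0.0525 -0.0395  0.0265] max [ 0.055  -0.0232  0.0302] med [ 0.0538 -0.0307  0.0289]
flange 121 min [0.0524 0.0234 0.0271] max [0.055  0.0404 0.0308] med [0.0537 0.0308 0.0289]
flange 454 min [ 0.0417 -0.0334 -0.0274] max [ 0.0475 -0.023   0.0107] med [ 0.0464 -0.0276 -0.0248]
flange 507 min [ 0.0417  0.023  -0.0275] max [0.0474 0.0344 0.0129] med [ 0.0463  0.0283 -0.0249]
rod 4485 min [ 0.06   -0.0164 -0.0252] max [0.0986 0.0184 0.0053] med [ 0.082   0.0007 -0.0158]
```

>>> {"fn": "move_arm", "kwargs": {
  "moves": [3.0,0.1,0,1.0,0,0,0,3.0,0,0,1.5,0,0,0,3.0,0,0,1.3,0,0,0,3.0,0,0,1.0,0,0,0,3.0,0,0,0.5,0,0,0,3.0,0,0,0,0,0,0,3.0,0,0,0,0,0,0]
}}

```text
clock: 7.25
tool_pos: [0.5687, 0.3589, 0.0232]
orientation: [-180.0, -0.0, -161.5]
force: [0.7, -0.4, -1.4]
opening: 0.0396
gripper_force: 30.0
```

```bash
python3 rel.py d; python3 go.py .5697 .3592 .0225 18.5
```

```text
[0.5688 0.359  0.0233] [-180.     0.  -161.5]
post 8949 min [ 0.034  -0.0332 -0.0279] max [ 0.0986  0.0344 -0.0117] med [ 0.0543  0.0008 -0.0175]
post 877 min [ 0.0508  0.0165 -0.0274] max [ 0.0568  0.0401 -0.0117] med [ 0.0542  0.0272 -0.0253]
post 916 min [ 0.0503 -0.0394 -0.0276] max [ 0.0568 -0.0151 -0.0121] med [ 0.054  -0.0261 -0.0254]
post 257 min [ 0.034  -0.0358 -0.0209] max [ 0.0374 -0.024  -0.0117] med [ 0.0361 -0.0295 -0.0186]
post 257 min [ 0.034   0.0254 -0.0209] max [ 0.0376  0.037  -0.0117] med [ 0.0362  0.0305 -0.0187]
base 609 min [ 0.0473 -0.0476  0.0093] max [ 0.0603 -0.0116  0.0173] med [ 0.0575 -0.0235  0.0145]
base 605 min [0.0472 0.0132 0.0094] max [0.0603 0.0485 0.017 ] med [0.0575 0.0255 0.0146]
base 191 min [0.0341 0.0363 0.013 ] max [0.0457 0.049  0.0173] med [0.0426 0.0451 0.0145]
base 176 min [ 0.034  -0.0473  0.0131] max [ 0.0452 -0.0363  0.0161] med [ 0.0421 -0.0442  0.0145]
flange 2575 min [ 0.035  -0.08   -0.0276] max [ 0.055  -0.023   0.0267] med [ 0.0448 -0.0513  0.0231]
flange 2617 min [ 0.035   0.023  -0.0278] max [0.055  0.08   0.0267] med [0.045  0.0476 0.0155]
rod 18581 min [ 0.06   -0.0799 -0.0257] max [0.1   0.08  0.027] med [0.0802 0.0004 0.0241]
t 7.3 pos [0.5688 0.359  0.0233] rpy [-180.     0.  -161.5] j [  49.   31.  -13.    0.  -46. -120.] open 0.0392 F [ 0.5 -0.1 -1. ]
turn rad 0.000 then shift cm x -0.10 y -0.01 z 0.08
```

>>> {"fn": "move_arm", "kwargs": {
  "moves": [3.0,0,0,0.05,0,0,0,4.6,0,0,0,0,0,0,5.5,0,0,0,0,0,0,6.5,0,0,0,0,0,0,6.5,0,0,0,0,0,0,6.5,0,0,0,0,0,0,6.5,0,0,0,0,0,0,6.5,0,0,0,0,0,0]
}}

```text
clock: 8.1
tool_pos: [0.5687, 0.3589, 0.0231]
orientation: [180.0, 0.0, -161.5]
force: [-0.1, 0.3, 0.2]
opening: 0.0648
gripper_force: 0.0
```

>>> {"fn": "move_arm", "kwargs": {
  "moves": [6.5,0,0,-1.5,0,0,0,6.5,0,0,-2.5,0,0,0,6.5,0,0,-2,0,0,0,6.5,4,0,-1,0,0,0,6.5,4,0,0,0,0,0,6.5,0,0,0,0,0,0,6.5,0,0,0,0,0,0]
}}

```text
clock: 8.8
tool_pos: [0.4926, 0.3339, 0.0949]
orientation: [179.9, 0.1, -161.4]
force: [1.0, 0.5, -0.1]
opening: 0.0652
gripper_force: 0.0
```

```bash
python3 - <<'E'
from wa import *
sys.argv=["","e"]
p,L,P,o=held(); cv2.imwrite("pics/e.png",p[:,:,::-1]); print(o["tool_pos"].round(4),o["orientation"].round(2),o["opening"])
Z=P[...,2]; m=(Z>.02)&(Z<.06)&(abs(L[...,1])<.045)&(L[...,0]<.06)&(L[...,0]>-.08)
q=L[m]; print(len(q))
for a in np.arange(-.08,.06,.005):
    s=q[(q[:,0]>=a)&(q[:,0]<a+.005)]
    if len(s): print(a.round(3),len(s),s[:,1].min().round(4),s[:,1].max().round(4),"zmax",(o["tool_pos"][2]-s[:,2].min()).round(4))
E
```

```text
[0.4933 0.3342 0.0946] [ 1.7994e+02  1.2000e-01 -1.6146e+02] 0.06502926501508752
3909
-0.075 8 -0.0194 0.0192 zmax 0.0365
-0.07 50 -0.0193 0.0192 zmax 0.0443
-0.065 179 -0.0191 0.0189 zmax 0.0492
-0.06 258 -0.02 0.0198 zmax 0.05
-0.055 290 -0.0361 0.0359 zmax 0.0501
-0.05 420 -0.036 0.0367 zmax 0.0502
-0.045 146 -0.0348 0.0354 zmax 0.05
-0.03 17 -0.0163 0.0161 zmax 0.0356
-0.025 724 -0.0399 0.0395 zmax 0.0414
-0.02 168 -0.01 0.0107 zmax 0.041
-0.015 177 -0.0099 0.0106 zmax 0.0411
-0.01 176 -0.0108 0.0105 zmax 0.0411
-0.005 195 -0.0107 0.0105 zmax 0.0409
0.0 190 -0.0106 0.0113 zmax 0.0411
0.005 196 -0.0105 0.0112 zmax 0.0411
0.01 130 -0.0151 0.0159 zmax 0.0462
0.015 585 -0.017 0.0178 zmax 0.0483
```

View pics/e.png

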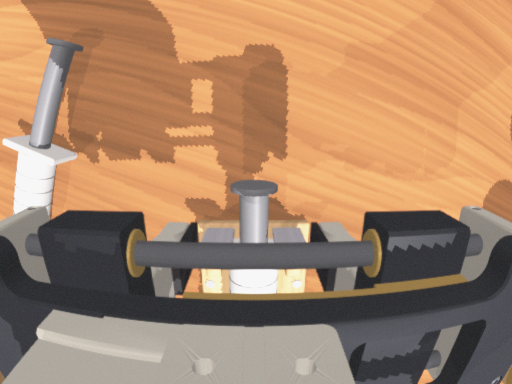

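The wrist view shows the syringe seated with its flange behind the yoke. The rod runs to the thumb plate at (254,187), with the fingers astride the rod. Seated heights match (barrel top at 50 mm), so I go down on the rod.

>>> {"fn": "move_arm", "kwargs": {
  "moves": [6.5,-0.1,0,2.5,0,0,0,6.5,0,0,2.5,0,0,0,6.5,0,0,1.7,0,0,0,6.5,0,0,0.6,0,0,0,6.5,0,0,0,0,0,0,6.5,0,0,0,0,0,0]
}}

```text
clock: 9.45
tool_pos: [0.4945, 0.3344, 0.0207]
orientation: [180.0, 0.1, -161.5]
force: [-1.1, -0.1, -0.1]
opening: 0.0651
gripper_force: 0.0
```

>>> {"fn": "move_arm", "kwargs": {
  "moves": [3.5,0,0,0,0,0,0,1.5,0,0,0,0,0,0,1.5,0,0,0,0,0,0,1.5,0,0,0,0,0,0,1.5,0,0,0,0,0,0,1.5,0,0,0,0,0,0,1.5,0,0,0,0,0,0,1.5,0,0,0,0,0,0]
}}

```text
clock: 10.25
tool_pos: [0.4937, 0.3338, 0.0201]
orientation: [-180.0, -0.0, -161.5]
force: [-0.7, 0.4, 0.1]
opening: 0.0211
gripper_force: 30.0
```

>>> {"fn": "move_arm", "kwargs": {
  "moves": [1.5,0.5,0,0,0,0,0,1.5,0.8,0,0,0,0,0,1.5,0.8,0,0,0,0,0,1.5,0.8,0,0,0,0,0,1.5,0.8,0,0,0,0,0,1.5,0.7,0,0,0,0,0,1.5,0.4,0,0,0,0,0,1.5,0,0,0,0,0,0]
}}

```text
clock: 11.05
tool_pos: [0.4472, 0.3182, 0.0201]
orientation: [-180.0, -0.1, -161.5]
force: [-2.5, 1.5, 0.7]
opening: 0.0213
gripper_force: 30.0
```

>>> {"fn": "move_arm", "kwargs": {
  "moves": [1.5,0.1,0,0,0,0,0,1.5,0,0,0,0,0,0,1.5,0,0,0,0,0,0,1.5,0,0,0,0,0,0]
}}

```text
clock: 11.45
tool_pos: [0.4472, 0.3182, 0.02]
orientation: [-180.0, -0.0, -161.5]
force: [-0.4, 0.8, 0.7]
opening: 0.0213
gripper_force: 30.0
```

>>> {"fn": "move_arm", "kwargs": {
  "moves": [3,0,0,0,0,0,0,4,0,0,0,0,0,0,6.5,0,0,0,0,0,0,6.5,0,0,0,0,0,0,6.5,0,0,0,0,0,0,6.5,0,0,-2,0,0,0,6.5,0,0,-3,0,0,0,6.5,0,0,-3,0,0,0]
}}

```text
clock: 12.25
tool_pos: [0.447, 0.3178, 0.1006]
orientation: [-179.9, -0.1, -161.5]
force: [0.2, 1.4, 0.1]
opening: 0.0645
gripper_force: 0.0
```

```bash
python3 - <<'E'
from h import *
p,d,c=grab("top"); P=cloud(d,c); C=np.array([.5690,.3591])
a=np.radians(18.5); D=P[...,:2]-C; sx=D[...,0]*np.cos(a)+D[...,1]*np.sin(a); sy=-D[...,0]*np.sin(a)+D[...,1]*np.cos(a); Z=P[...,2]
cv2.imwrite("pics/top3.png",cv2.resize(p[110:260,80:280,::-1],None,fx=4,fy=4,interpolation=cv2.INTER_CUBIC))
m=(Z>.008)&(Z<.062)&(abs(sy)<.025)&(sx<.07)&(sx>-.16)
for lo in np.arange(-.16,.065,.01):
    k=m&(sx>=lo)&(sx<lo+.01)
    if k.sum(): print(lo.round(2),k.sum(),sy[k].min().round(3),sy[k].max().round(3),"z",Z[k].max().round(3),"sx",sx[k].min().round(4),sx[k].max().round(4))
E
python3 go.py .55 .1276 .12 -1.9
```

```text
-0.15 1 0.009 0.009 z 0.046 sx -0.1486 -0.1486
-0.07 13 -0.011 0.008 z 0.044 sx -0.0641 -0.0606
-0.06 85 -0.025 0.023 z 0.053 sx -0.0598 -0.0501
-0.05 57 -0.024 0.024 z 0.053 sx -0.0497 -0.0401
-0.04 65 -0.024 0.025 z 0.053 sx -0.0399 -0.0303
-0.03 59 -0.02 0.018 z 0.052 sx -0.0298 -0.0204
-0.02 68 -0.024 0.019 z 0.052 sx -0.02 -0.0102
-0.01 71 -0.024 0.019 z 0.052 sx -0.0098 -0.0001
0.0 69 -0.025 0.018 z 0.053 sx 0.0001 0.0098
0.01 66 -0.023 0.019 z 0.052 sx 0.0102 0.0199
0.02 71 -0.025 0.024 z 0.053 sx 0.0201 0.0299
0.03 38 -0.02 0.025 z 0.052 sx 0.03 0.0366
0.04 27 -0.015 0.02 z 0.039 sx 0.0401 0.0482
t 12.3 pos [0.4491 0.32   0.106 ] rpy [ 179.86    0.32 -161.44] j [  56.   16.  -25.    0.  -49. -127.] open 0.065 F [1.3 0.8 3.5]
turn rad 0.357 then shift cm x -10.72 y -18.89 z -1.40
```

View pics/top3.png

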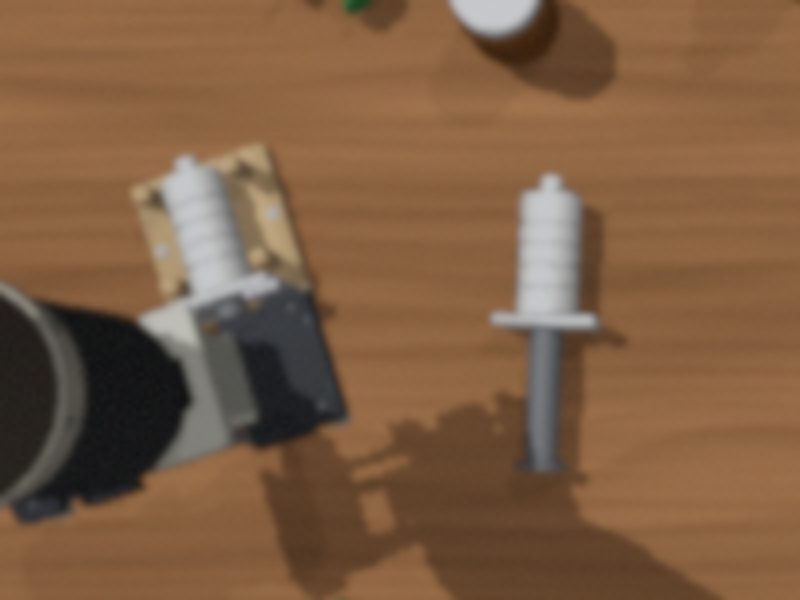

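The top crop shows syringe A seated in the cradle with its flange against the yoke. Its thumb end is under the gripper, about 149 mm behind the seat, which matches fully out. B at (548,320) is untouched. Now to B.

>>> {"fn": "move_arm", "kwargs": {
  "moves": [8.7,0,0,0,0,0,0.12,8.7,0,0,0,0,0,0.12,8.7,0,0,0,0,0,0.117,8.7,-2.1,-3.8,0,0,0,0,8.7,-2.1,-3.8,0,0,0,0,8.7,-2.1,-3.8,0,0,0,0,8.7,-2.2,-3.8,0,0,0,0,8.7,-2.2,-3.7,0,0,0,0]
}}

```text
clock: 13.1
tool_pos: [0.5483, 0.1242, 0.1001]
orientation: [180.0, 0.0, 178.1]
force: [-0.2, 0.2, 0.7]
opening: 0.0869
gripper_force: 0.0
```

>>> {"fn": "move_arm", "kwargs": {
  "moves": [8.7,0,0,0,0,0,0,8.7,0,0,0,0,0,0]
}}

```text
clock: 13.3
tool_pos: [0.5479, 0.1245, 0.0997]
orientation: [-180.0, -0.0, 177.9]
force: [-0.4, 0.4, -0.2]
opening: 0.0869
gripper_force: 0.0
```

```bash
python3 - <<'E'
from wa import *
sys.argv=["","f"]
p,L,P,o=held(); m=(P[...,2]>.012)&(P[...,2]<.06)&(abs(L[...,1])<.05)&(L[...,0]>.02)&(L[...,0]<.16); m[240:]=0
q=L[m]; f=q[abs(q[:,1])>.025]; print("flange x",np.percentile(f[:,0],[2,50,98]).round(4),"y",f[:,1].min().round(4),f[:,1].max().round(4))
r=q[(q[:,0]>.06)]; print("rod",r.min(0).round(4),r.max(0).round(4))
s=r[(r[:,0]<.13)&(abs(r[:,1])<.016)]; print("axis fit y=",np.polyfit(s[:,0],s[:,1],1).round(4))
E
python3 go.py .5495 .1276 .014 -1.9
python3 - <<'E'
from h import *
p,d,c=grab("top"); P=cloud(d,c); D=P[...,:2]-[.5690,.3591]; a=np.radians(18.5); sx=D[...,0]*np.cos(a)+D[...,1]*np.sin(a); sy=-D[...,0]*np.sin(a)+D[...,1]*np.cos(a); Z=P[...,2]
m=(Z>.008)&(Z<.062)&(abs(sy)<.02)&(sx<.09)&(sx>-.19); print("A extents in cradle",sx[m].min(),sx[m].max(),m.sum())
E
```

```text
flange x [0.0383 0.0425 0.0443] y -0.0294 0.0379
rod [ 0.06   -0.0143  0.062 ] [0.1402 0.0215 0.087 ]
axis fit y= [-0.0016  0.004 ]
t 13.35 pos [0.5477 0.1254 0.0999] rpy [-1.8000e+02 -1.0000e-02  1.7797e+02] j [  33.   17.  -24.   -0.  -49. -125.] open 0.0867 F [0.1 0.4 0.3]
turn rad -0.002 then shift cm x -0.17 y 0.22 z 8.59
A extents in cradle -0.14897381008055668 -0.09598604741507857 181
```

>>> {"fn": "move_arm", "kwargs": {
  "moves": [8.7,-0.1,0.2,2.5,0,0,0,8.7,-0.1,0.1,2.5,0,0,0,8.7,0,0,2.5,0,0,0,8.7,0,0,1.1,0,0,0,8.7,0,0,0,0,0,0,5,0,0,0,0,0,0,3,0,0,0,0,0,0,3,0,0,0,0,0,0]
}}

```text
clock: 14.2
tool_pos: [0.5505, 0.1292, 0.0153]
orientation: [179.9, 0.1, 178.1]
force: [0.6, -0.2, -0.9]
opening: 0.0686
gripper_force: 0.0
```

>>> {"fn": "move_arm", "kwargs": {
  "moves": [3,0,0,0,0,0,0,3,0,0,0,0,0,0,3,0,0,0,0,0,0,3,0,0,0,0,0,0,3,0,0,0,0,0,0,3,0,0,0,0,0,0]
}}

```text
clock: 14.8
tool_pos: [0.5499, 0.1287, 0.0142]
orientation: [180.0, 0.0, 178.0]
force: [-0.6, 0.1, 1.8]
opening: 0.0393
gripper_force: 30.0
```

>>> {"fn": "move_arm", "kwargs": {
  "moves": [3,0,0,-1,0,0,0,3,0,0,-2,0,0,0,3,0,0,-4,0,0,0,3,0,0,-4,0,0,0,3,0,0,-2,0,0,0,3,0,0,0,0,0,-0.1,3,0,0,0,0,0,-0.1,3,0,0,0,0,0,0]
}}

```text
clock: 15.6
tool_pos: [0.5496, 0.1286, 0.1447]
orientation: [180.0, 0.0, -170.4]
force: [0.7, -0.2, -1.9]
opening: 0.0394
gripper_force: 30.0
```

```bash
python3 go.py .5941 -.3611 .10 9.5; python3 - <<'E'
from h import *
z=np.load("top.npz"); P=z["P"][112:236,362:452]; q=P[(P[...,2]>.024)&(P[...,2]<.055)][:,:2]*1000
print(cv2.boxPoints(cv2.minAreaRect(q.astype(np.float32))).round())
E
```

```text
t 15.6 pos [0.5496 0.1286 0.1447] rpy [ 1.7998e+02  1.0000e-02 -1.7042e+02] j [  33.   15.  -20.   -0.  -55. -113.] open 0.0394 F [ 0.7 -0.2 -1.9]
turn rad 0.001 then shift cm x 3.69 y -49.03 z 4.47
[[ 402. -315.]
 [ 427. -467.]
 [ 696. -423.]
 [ 670. -270.]]
```

>>> {"fn": "move_arm", "kwargs": {
  "moves": [3,0.3,-4,0,0,0,0,3,0.3,-4.2,0,0,0,0,3,0.3,-4.2,0,0,0,0,3,0.3,-4.2,0,0,0,0,3,0.3,-4.2,0,0,0,0,3,0.3,-4.2,0,0,0,0,3,0.3,-4.2,0,0,0,0,3,0.3,-4.2,0,0,0,0]
}}

```text
clock: 16.4
tool_pos: [0.581, -0.2064, 0.144]
orientation: [180.0, -0.0, -170.7]
force: [1.4, 0.3, -1.8]
opening: 0.0391
gripper_force: 30.0
```

>>> {"fn": "move_arm", "kwargs": {
  "moves": [3,0.3,-4.2,0,0,0,0,3,0.3,-4.2,0,0,0,0,3,0.4,-4,0,0,0,0,3,0.3,-3.2,0,0,0,0,3,0,0,2,0,0,0,3,0,0,2.4,0,0,0,3,0,0,0,0,0,0,3,0,0,0,0,0,0]
}}

```text
clock: 17.2
tool_pos: [0.5939, -0.3607, 0.0999]
orientation: [180.0, -0.1, -170.6]
force: [0.5, -0.5, -1.3]
opening: 0.0389
gripper_force: 30.0
```

```bash
python3 go.py .5941 -.3611 .022 9.5; python3 - <<'E'
from wa import *
sys.argv=["","g"]
p,L,P,o=held(); cv2.imwrite("pics/g.png",p[:,:,::-1]); k=np.zeros(p.shape[:2],bool); k[:240]=1
m=k&(abs(L[...,2])<.035)&(L[...,0]>.06)&(L[...,0]<.2)&(abs(L[...,1])<.03); print("held rod",L[m].min(0).round(4),L[m].max(0).round(4))
m=k&(P[...,2]>.025)&(P[...,2]<.042)&(L[...,0]>.05)&(L[...,0]<.22)&(abs(L[...,1])<.1); q=L[m]
r=q[abs(q[:,1])<.05]; print("rear wall",np.percentile(r[:,0],[2,50,98]).round(4))
for s in(-1,1):
    w=q[(q[:,1]*s>.055)&(q[:,0]<.15)]; print("side wall",len(w),np.percentile(w[:,1],[2,50,98]).round(4) if len(w) else 0)
E
```

```text
t 17.2 pos [ 0.5939 -0.3607  0.0999] rpy [ 1.7998e+02 -9.0000e-02 -1.7058e+02] j [-15.  28.  -6.   0. -56. -65.] open 0.0389 F [ 0.5 -0.5 -1.3]
turn rad -0.001 then shift cm x -0.01 y -0.04 z 7.79
held rod [ 0.06   -0.0101 -0.0165] [ 0.1275  0.0122 -0.0023]Traceback (most recent call last):
  File "<stdin>", line 6, in <module>
    return _quantile_unchecked(
        a, q, axis, out, overwrite_input, method, keepdims, weights)
    return _ureduce(a,
                    func=_quantile_ureduce_func,
    ...<5 lines>...
                    overwrite_input=overwrite_input,
                    method=method)
    r = func(a, **kwargs)
    result = _quantile(arr,
                       quantiles=q,
    ...<2 lines>...
                       out=out,
                       weights=wgt)
    slices_having_nans = np.isnan(arr[-1, ...])
                                  ~~~^^^^^^^^^
IndexError: index -1 is out of bounds for axis 0 with size 0
```

View pics/g.png

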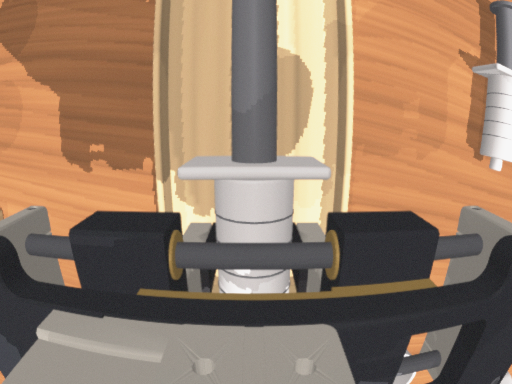

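The wrist view shows B held level along the tray, its axis at column 255 and the tray walls at columns 160 and 348, so it is centred. Lower and release.

>>> {"fn": "move_arm", "kwargs": {
  "moves": [3,0,0,2,0,0,0,3,0,0,2.5,0,0,0,3,0,0,2,0,0,0,3,0,0,1,0,0,0,3,0,0,0.4,0,0,0,3,0,0,0,0,0,0,3,0,0,0,0,0,0]
}}

```text
clock: 17.95
tool_pos: [0.5951, -0.361, 0.0225]
orientation: [-179.9, 0.1, -170.5]
force: [-0.6, 0.7, -1.5]
opening: 0.0393
gripper_force: 30.0
```

>>> {"fn": "move_arm", "kwargs": {
  "moves": [4.5,0,0,0,0,0,0,5.5,0,0,0,0,0,0,6,0,0,0,0,0,0,6,0,0,0,0,0,0,6,0,0,0,0,0,0,6,0,0,-2,0,0,0,6,0,0,-4,0,0,0,6,0,0,-5,0,0,0]
}}

```text
clock: 18.75
tool_pos: [0.5928, -0.3602, 0.13]
orientation: [179.9, -0.2, -170.5]
force: [0.4, -0.5, -0.9]
opening: 0.0598
gripper_force: 0.0
```

>>> {"fn": "move_arm", "kwargs": {
  "moves": [6,0,0,-5,0,0,0,6,4,-3,-4,0,0,0,6,4,-3,0,0,0,0,6,4,-3,0,0,0,0,6,4,-3,0,0,0,0,6,4,-3,0,0,0,0,6,0,0,0,0,0,0]
}}

```text
clock: 19.45
tool_pos: [0.4248, -0.5373, 0.2123]
orientation: [-180.0, -0.1, -170.8]
force: [0.5, -0.6, -0.5]
opening: 0.0599
gripper_force: 0.0
```

```bash
python3 - <<'E'
from h import *
import meas
p,d,c=grab("top"); cv2.imwrite("pics/top4.png",cv2.resize(p[:,:,::-1],None,fx=1.5,fy=1.5)); P=cloud(d,c); meas.syr(P,p,d)
hsv=cv2.cvtColor(p,cv2.COLOR_RGB2HSV); Z=P[...,2]
for nm,C,a,w in(("A",(.5690,.3591),18.5,.02),("B",(.5941,-.3611),9.5,.025)):
    D=P[...,:2]-C; a=np.radians(a); sx=D[...,0]*np.cos(a)+D[...,1]*np.sin(a); sy=-D[...,0]*np.sin(a)+D[...,1]*np.cos(a)
    m=(Z>.014)&(Z<.06)&(abs(sy)<w)&(abs(sx)<.19)&(hsv[...,1]<75); print(nm,m.sum(),sx[m].min().round(4),sx[m].max().round(4),sy[m].mean().round(4),Z[m].max().round(4))
E
python3 go.py 0.5 -.4 .3 0
```

```text
px [341. 105.] n 155 yaw -80.4 s -0.0372 0.0438 len 0.081 flange s nan t -0.0161 0.0256 zmax 0.0599 centre by flange [nan nan] by nozzle [ 0.7259 -0.1907] thumb end [ 0.7212 -0.1631]
px [315. 215.] n 823 yaw 3.8 s -0.0946 0.0825 len 0.1771 flange s -0.0145 t -0.0327 0.0328 zmax 0.0449 centre by flange [ 0.4676 -0.1271] by nozzle [ 0.4676 -0.1271] thumb end [ 0.3438 -0.1353]
A 858 -0.1488 0.0479 -0.0026 0.054
B 988 -0.181 0.0877 0.0041 0.0498
t 19.5 pos [ 0.4266 -0.5358  0.2121] rpy [ 1.7999e+02 -2.0000e-02 -1.7075e+02] j [-35.  22.   0.   0. -68. -46.] open 0.0605 F [-0.1  0.7 -0.5]
turn rad 0.161 then shift cm x -7.34 y 13.58 z -8.79
```

View pics/top4.png

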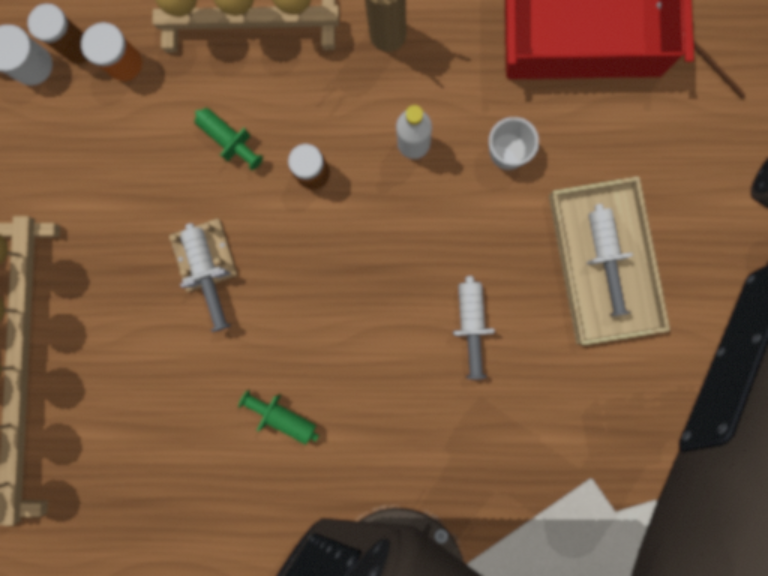

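The final top view shows A seated in the cradle at (205,265) with its plunger out, measured at 197 mm long. B lies inside the tray at (610,260) with its plunger out, C is unmoved at (474,328), and the arm is clear.

```bash
python3 -c "
from plant import ctrl
print(ctrl.close_job())"
```

```text
the job is handed in; nothing more can be done
None
```

I handed the job in at about 19.5 s: the empty syringe is seated in the cradle with its plunger drawn fully out, the full one lies flat in the tray with its plunger still out, and the half-used syringe and the other things are where they were; the hand-in gave no verdict, so this rests on the last top view.

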